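Clamp a jam jar and twist off its tight lid

ROBOT

A 6-joint arm with a two-finger parallel gripper is mounted at the origin on a cart in front of the work surface, level with it; the furniture and walls round the work are solid. World frame = base frame: x ahead of the robot, y to its left, z up, the work surface at z = 0. Lengths are in m, angles in degrees, forces in N, time in s.
With the tool pointing down it reaches from about 0.3 to 0.75 m from the base axis. Payload 8.5 kg.
Tool frame: the origin (TCP) lies between the finger pads; the fingertips stand 19 mm ahead of it and the grasp point (between the pads) is the TCP; z points along the fingers, y is the line along which they close (so a half turn about z gives the same grasp; the last joint's range is limited). The gripper opens to 85 mm and grips with 20 to 120 N. Pads are 22 mm wide; open, the fingers measure 114 mm over their backs; the gripper's body (76 mm by 85 mm) begins 54 mm behind the grasp point. The pads swing forward as they close: fully open they stand 13 mm farther back than shut.
Start: joints at [63.925, 21.807, 74.336, -0, 83.858, -12.336], TCP at [0.131, 0.534, 0.25] pointing down, gripper open.
Joint ranges: [-178.18, 178.18], [-50.72, 133.34], [12.68, 142.11], [-81.47, 261.47], [9.98, 163.14], [-165.26, 165.26]. Speed limits (degrees/s): [136.94, 136.94, 180, 180, 180, 180].

INTERFACE

Orientations are given as a 3x3 rotation matrix whose columns are the frame's x, y, z axes.
In Python, from rig import env, optics gives the robot as it stands.
- The arm moves only by the tool arm_command, never from a script. Its argument "commands" is one flat list of numbers, 7 for each row, row after row: the closure, from -1 (fully open) to 1 (shut), so that 0 is half open, then the shift along the tool's x, y, z as a fraction of full scale, then the turn, a rotation vector about the tool's x, y, z as a fraction of full scale. A call has 1 to 12 rows; each row is the pose to reach, as a shift and turn from the pose commanded when the call began, along the tool's axes at that moment; what a row does not reach only later rows make up. Full scale, the value 1, is 500 mm for a shift and 120 degrees for a turn. A row lasts 1/12 s, in which the tool goes at most 41.7 mm and 7.16 degrees, less where a joint would pass 70% of its speed; a pose out of reach is approached as far as the arm can. A call with a number of a shift or a turn outside -1 to 1 is refused whole. A call with a gripper value outside its range is refused whole. The fingers move at their own pace and stop on an object; "newtons" is the grip in N (left out, the last holds). Time passes only in rows, so rows that repeat a pose let the fingers close. It gives the time, the measured TCP pose, the force, the opening and the grip force at its end, in the units of the state.
- env.observe(): the state, without advancing time (a new reading comes with each control period).
- optics.get_image(name): name is "scene" or "top" or "wrist"; returns a dict with "image" (480x640x3 uint8, red, green, blue), "intrinsics" (3x3 intrinsics, pixels), "origin" and "orientation" of the camera in the world; the wrist camera has in their place "tool_from_camera" (4x4, takes a point from camera to tool coordinates, whose origin is the TCP and whose axes are the flange's). Camera axes: x right, y down, z forward; pixel columns grow to the right and rows downward; lengths in m; the calibration is good to about 2 mm. A picture is of the moment at which its call begins: read the wrist's pose just before it. There is no depth.
- env.close_job(): hands the job in; it is judged then, once.
The state is a dict: "time_s": time; "q": joint angles; "qvel": joint speeds; "joint_efforts": joint torques, N m; "position": TCP position; "tool_rot": TCP orientation; "ft_force": force on the tool from outside, world axes, zero at the start; "wrist_torque": the same for the moment, N m; "grip_width": finger opening in m; "gripper_force": force on a finger pad.
Only numpy, scipy, OpenCV 4.12 (cv2) and the standard library are available. Lean on these libraries where they do the work, as an engineer would, in place of code of your own. Each camera call takes 0.05 s, during which the arm holds its last target. There are 200 camera calls.

TASK

Open the jam jar that stands loose in the one-handed jar clamp: first turn the clamp's red knob clockwise to its end stop so that the jaws brace the jar, then unscrew the tight gold lid anticlockwise while it stays on the jar, just until its lugs come free of the thread. Then lift it straight off and finish holding it level in the gripper, a few centimetres above the mouth of the jar so that it drips back in; the jar must stay upright in the closed clamp without turning along with the lid, and the mug and tea box are to be left alone.

Things in the scene. Friction and masses are not known exactly. Their poses are not given: they have to be found in the camera images.
- clamp_knob (a joint): the clamp's knob: 0 = fully open, grows clockwise seen from above, 1.40 rad = end stop, jaws closed on the jar. It starts between 0 and 0.25, takes 0.25 N m to turn, up to 0.45 N m near the stop, and stays where it is left
- knob_grip (a point): a point on the knob's vertical axis, half-way up its red grip bar, 60 mm above the worktop and 120 mm from the jar's axis. The bar is 54 mm long, 14 mm wide, and reaches 12 mm above this point and 13 mm below it, down to a round red skirt 53 mm across. x points along the bar and turns with it, z up
- lid_centre (a point): centre (half-way up, on the axis) of the jar's loose gold lid: 60 mm in diameter, 18 mm high, 33 g; z its axis, up. Tight, its x is parallel to x of jar_rim (within 3 degrees) and this point is 5 mm below the rim. Anticlockwise it is tight for some 20 degrees (0.4 N m), then loose; the lugs come clear at 47 degrees and meet a stop at 84, so lift at about 66
- jar_lid: the same lid; origin at the centre of its lower edge, 9 mm below lid_centre
- jam_jar: the loose glass jam jar: body 66 mm in diameter up to 60 mm high, then a 45 mm neck; 84 mm high without the lid, 0.3 to 0.5 kg; origin at the centre of its underside, z up. It stands on the clamp's board, 18 mm above the worktop, with about 2 mm of play; closing the clamp moves it about 2 mm
- jar_rim (a point): centre of the mouth of the jar, at its rim, on its axis, 84 mm above its underside and 102 mm above the worktop; axes are the jar's
- jar_label (a point): middle of the paper label on the jar's side, 33 mm from its axis; shows whether the jar turns
- jar_clamp: the one-handed jar clamp, which does not move: white board 140 mm (x) by 250 mm (y), top 18 mm above the worktop; origin at the centre of its underside. In its frame the jar stands near y = +60 mm between a grey V jaw and a grey sliding jaw, both up to 60 mm above the worktop; the knob's axis is at x = 0, y = -58 mm
- mug: white mug with a leaf pattern, 78 mm in diameter, 101 mm high, to the right; origin at the centre of its underside; a bystander
- tea_box: red tea box 71 x 134 x 150 mm, to the right; origin at the centre of its underside; a bystander
There are look-alikes about, which are no part of the job. What is shaped like the jar_lid but pink is not meant.

How it is judged:
By the outcome, as a careful person would: the job done as asked, in the order asked, and still so for the second after the job is handed in, while the arm keeps its last pose, push and grip.
It also fails if it takes over 51 s, if anything falls off the work surface, if the arm or the gripper's body presses on something with over 40 N, if the wrist force passes 120 N, or if a joint passes its speed limit or range.

## Working session

There is one attempt and no reset: what is moved stays moved. The work goes in short steps, Python scripts to look and compute and a tool call to move; the robot and the scene stay as the last step left them, time stands still between calls to the robot, and variables do not carry over. Pictures are saved under pics/ and viewed, at most 13 in all, crops included, and the job is handed in when it is done.

Besides the shell and the picture viewer there is one more tool, called after ">>>" as name(argument=value, ...) on one line, values as JSON. arm_command: Moves the arm, as the interface text tells. Shift numbers are shares of 500 mm and turn numbers shares of 120 degrees, none past 1 either way. Its arguments: {"type":"object","properties":{"commands":{"type":"array","items":{"type":"number"}},"newtons":{"type":"number"}},"required":["commands"]}

```bash
mkdir -p pics; cat > h.py <<'E'
import numpy as np, cv2
from rig import env, optics
def grab(n,f):
    s=env.observe(); r=optics.get_image(n); cv2.imwrite('pics/'+f,cv2.cvtColor(r['image'],cv2.COLOR_RGB2BGR))
    if 'origin' in r: o=np.array(r['origin']);R=np.array(r['orientation'])
    else:
        T=np.array(r['tool_from_camera']);Rt=np.array(s['tool_rot']);R=Rt@T[:3,:3];o=np.array(s['position'])+Rt@T[:3,3]
    np.savez('pics/'+f[:-4],o=o,R=R,K=r['intrinsics']); return r['image']
def ray(f,u,v,z):
    d=np.load('pics/'+f+'.npz'); w=d['R']@np.linalg.solve(d['K'],[u,v,1.]); return d['o']+w*(z-d['o'][2])/w[2]
def proj(f,p):
    d=np.load('pics/'+f+'.npz'); c=d['K']@(d['R'].T@(np.array(p)-d['o'])); return c[:2]/c[2]
E
python3 - <<'E'
from h import *
grab('top','top1.png');grab('scene','scene1.png');grab('wrist','w1.png')
s=env.observe();print(s)
for f in('top1','scene1'):
    d=np.load('pics/'+f+'.npz');print(d['o'],d['R'],d['K'])
E
```

```text
{'time_s': 0.15, 'q': array([ 6.39251677e+01,  2.18330204e+01,  7.43731866e+01,  4.69039014e-04,
        8.38588725e+01, -1.23353155e+01]), 'qvel': array([ 0.01298966, -0.20745552, -0.16530765, -0.00237289,  0.06369537,
       -0.0019805 ]), 'joint_efforts': array([ 2.46830328e-03, -4.48628998e+01, -2.31345838e+01, -2.31322247e-04,
        3.81334772e-03, -1.50649873e-05]), 'position': array([0.13053111, 0.53407017, 0.24985456]), 'tool_rot': array([[-9.71385270e-01,  2.37508740e-01, -5.06568031e-04],
       [ 2.37509148e-01,  9.71384770e-01, -1.01666714e-03],
       [ 2.50605139e-04, -1.10789003e-03, -9.99999355e-01]]), 'ft_force': array([-0.17624252,  0.19741762, -0.20234989]), 'wrist_torque': array([ 0.01467279, -0.0238837 ,  0.04407275]), 'gripper_force': 0.0, 'grip_width': 0.08564851801347885}
[ 0.03557106 -0.24329095  1.42986645] [[ 0.40023082 -0.8645084   0.30404032]
 [-0.91638638 -0.38014308  0.12540831]
 [ 0.00716229 -0.32881068 -0.9443687 ]] [[556.82184373   0.         323.83422654]
 [  0.         556.82184373 227.64411922]
 [  0.           0.           1.        ]]
[-0.04640009 -0.92770414  0.61933931] [[ 0.87167768 -0.20520794  0.445048  ]
 [-0.48960661 -0.40452844  0.77242612]
 [ 0.0215266  -0.89120505 -0.45308957]] [[467.86727669   0.         321.64770341]
 [  0.         467.86727669 230.55963196]
 [  0.           0.           1.        ]]
```

View pics/top1.png

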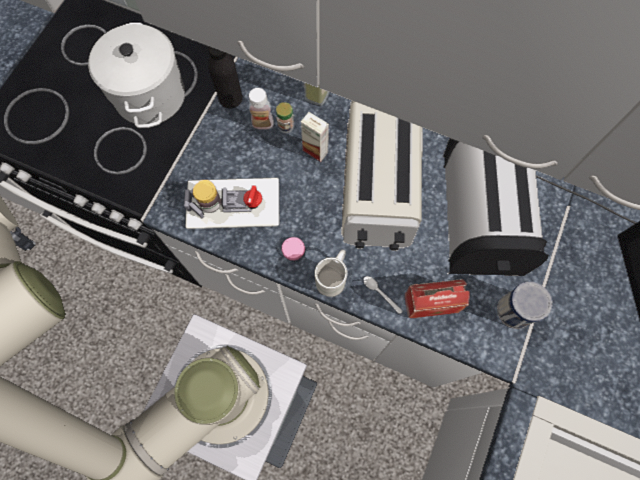

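View pics/scene1.png

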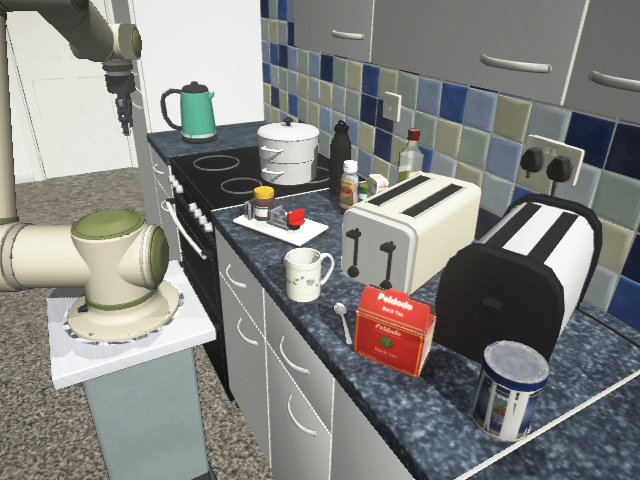

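Candidates in the top view: the gold lid on the jar (206,192), the pink lid (293,249) and the olive-capped bottle (285,112). For the knob there is only the red one on the white board (254,197). By the description I choose the gold lid at (206,192) and check it in a close crop.

```bash
python3 - <<'E'
from h import *
im=cv2.imread('pics/top1.png')[170:240,175:290]
cv2.imwrite('pics/c1.png',cv2.resize(im,None,fx=6,fy=6,interpolation=cv2.INTER_CUBIC))
for n,u,v,z in[('lid top',204,188,.116),('lid?',206,192,.107),('knob',254,197,.072),('b1',187,182,.018),('b2',278,179,.018),('b3',278,226,.018),('b4',187,228,.018),('mug',331,276,.1),('pink',293,249,.018)]:
    print(n,ray('top1',u,v,z).round(4))
E
```

```text
lid top [0.4336 0.2548 0.116 ]
lid? [0.4285 0.2483 0.107 ]
knob [0.477  0.1393 0.072 ]
b1 [0.4604 0.3431 0.018 ]
b2 [0.5697 0.1174 0.018 ]
b3 [0.4449 0.0588 0.018 ]
b4 [0.3416 0.2794 0.018 ]
mug [ 0.3556 -0.1331  0.1   ]
pink [ 0.4024 -0.005   0.018 ]
```

View pics/c1.png

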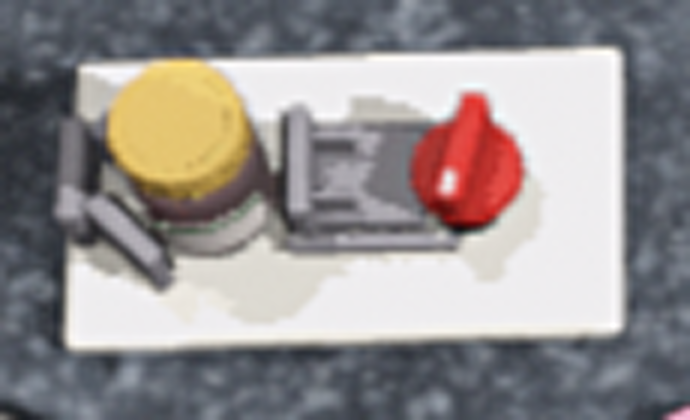

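The crop confirms it: the gold lid is on the jar, with its centre near top-view pixel (205,190). The red knob's bar runs from about (254,187) to (250,205). I'll work out the first move, to above the knob.

```bash
cat >> h.py <<'E'
from scipy.spatial.transform import Rotation as Ro
def plan(p,yaw):
    "shift & turn fractions to reach TCP p, tool down with tool-x at yaw deg, from the present pose"
    s=env.observe();R=np.array(s['tool_rot']);y=np.radians(yaw);c,sn=np.cos(y),np.sin(y)
    Rt=np.array([[c,sn,0],[sn,-c,0],[0,0,-1.]])
    print('shift',(R.T@(np.array(p)-s['position'])/.5).round(4),'turn',(np.degrees(Ro.from_matrix(R.T@Rt).as_rotvec())/120).round(4),'yaw now',np.degrees(np.arctan2(R[1,0],R[0,0])).round(2),'pos',np.array(s['position']).round(4),'q',np.array(s['q']).round(1),'F',np.array(s['ft_force']).round(1),'T',np.array(s['wrist_torque']).round(2))
E
python3 - <<'E'
from h import *
a=ray('top1',254.2,186.7,.072);b=ray('top1',249.7,205,.072);d=a-b
print(a,b,np.linalg.norm(d),np.degrees(np.arctan2(d[1],d[0])))
r=optics.get_image('wrist');print(r['tool_from_camera'],r['intrinsics'])
plan([.47,.17,.26],30); plan([.47,.17,.26],120); plan([.47,.17,.26],210)
E
```

```text
[0.50371496 0.15173751 0.072     ] [0.4521479  0.13971975 0.072     ] 0.05294892836528425 13.118687406631762
[[-6.84288781e-04 -9.56639753e-01 -2.91272922e-01  7.52241377e-02]
 [ 9.99999388e-01 -4.01357180e-04 -1.03110899e-03  1.30962551e-03]
 [ 8.69495372e-04 -2.91273449e-01  9.56639442e-01 -1.24437435e-01]
 [ 0.00000000e+00  0.00000000e+00  0.00000000e+00  1.00000000e+00]] [[352.97943997   0.         325.91378997]
 [  0.         352.97943997 240.78753588]
 [  0.           0.           1.        ]]
shift [-0.8324 -0.5462 -0.0198] turn [-3.0000e-04  4.0000e-04  1.1355e+00] yaw now 166.26 pos [0.1305 0.5341 0.25  ] q [ 63.9  21.8  74.4   0.   83.9 -12.3] F [-0.2  0.2  0.9] T [ 0.01 -0.01  0.02]
shift [-0.8324 -0.5462 -0.0198] turn [-4.000e-04  1.000e-04  3.855e-01] yaw now 166.26 pos [0.1305 0.5341 0.25  ] q [ 63.9  21.8  74.4   0.   83.9 -12.3] F [-0.2  0.2  0.9] T [ 0.01 -0.01  0.02]
shift [-0.8324 -0.5462 -0.0198] turn [-3.000e-04 -2.000e-04 -3.645e-01] yaw now 166.26 pos [0.1305 0.5341 0.25  ] q [ 63.9  21.8  74.4   0.   83.9 -12.3] F [-0.2  0.2  0.9] T [ 0.01 -0.01  0.02]
```

>>> arm_command(commands=[-0.2,-0.4,-0.27,-0.02,0,0,-0.11,-0.2,-0.83,-0.546,-0.02,0,0,-0.223,-0.2,-0.83,-0.546,-0.02,0,0,-0.223,-0.2,-0.83,-0.546,-0.02,0,0,-0.223,-0.2,-0.83,-0.546,-0.02,0,0,-0.223,-0.2,-0.83,-0.546,-0.02,0,0,-0.223,-0.2,-0.83,-0.546,-0.02,0,0,-0.223,-0.2,-0.83,-0.546,-0.02,0,0,-0.223,-0.2,-0.83,-0.546,-0.02,0,0,-0.223,-0.2,-0.83,-0.546,-0.02,0,0,-0.223,-0.2,-0.83,-0.546,-0.02,0,0,-0.223,-0.2,-0.83,-0.546,-0.02,0,0,-0.223], newtons=60)

```text
time_s: 1.2
position: [0.4596, 0.1796, 0.2601]
tool_rot: [[-0.974, -0.225, -0.0], [-0.225, 0.974, 0.0], [0.0, 0.0, -1.0]]
ft_force: [0.8, 0.4, 0.6]
grip_width: 0.051
gripper_force: 0.0
```

>>> arm_command(commands=[-0.2,0,0,0,0,0,0,-0.2,0,0,0,0,0,0,-0.2,0,0,0,0,0,0,-0.2,0,0,0,0,0,0])

```text
time_s: 1.53
position: [0.4579, 0.1823, 0.2601]
tool_rot: [[-0.974, -0.227, -0.0], [-0.227, 0.974, 0.0], [0.0, 0.0, -1.0]]
ft_force: [-0.1, 0.3, -0.5]
grip_width: 0.0512
gripper_force: 0.0
```

```bash
python3 - <<'E'
from h import *
grab('wrist','w2.png')
plan([.479,.1475,.16],193)
print(env.observe()['grip_width'],env.observe()['time_s'])
E
```

```text
shift [-0.0253 -0.0777  0.2002] turn [ 0.0001 -0.0001  0.001 ] yaw now -166.88 pos [0.4579 0.1824 0.2601] q [  7.9  15.6  82.    0.   82.4 -95.2] F [-0.2  0.9 -0.3] T [-0.03 -0.01 -0.01]
0.05091550521357284 1.5833
```

View pics/w2.png

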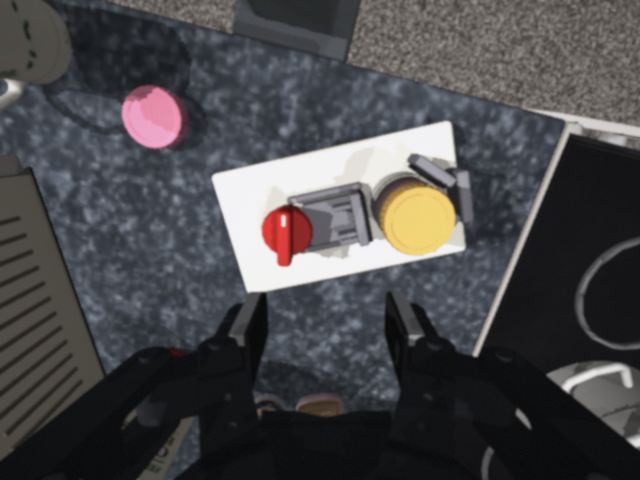

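The wrist view shows the bar parallel to the tool's x axis, from about (284,207) to (285,266), inside the red skirt centred near (287,231). The gold lid's top is centred near (418,219). I'll refine these by segmentation.

```bash
python3 - <<'E'
from h import *
im=cv2.imread('pics/w2.png');h=cv2.cvtColor(im,cv2.COLOR_BGR2HSV)
g=cv2.inRange(h,(15,120,120),(32,255,255));r=cv2.inRange(h,(0,150,60),(6,255,255))|cv2.inRange(h,(174,150,60),(180,255,255))
r[:,:240]=0;r[280:]=0
for n,m in(('gold',g),('red',r)):
    c=max(cv2.findContours(m,0,1)[0],key=cv2.contourArea);print(n,cv2.boundingRect(c),cv2.minEnclosingCircle(c))
    if n=='gold':
        (u,v),(a,b),_=cv2.fitEllipse(c);print(u,v,a,b,ray('w2',u,v,.113))
for y in(200,205,208,212,240,250,255,260,264,267): 
    x=np.where(r[y])[0];print(y,x.min() if len(x) else 0,x.max() if len(x) else 0)
for z in(.072,):
  for v in(208,212,264,266):print(v,ray('w2',284.5,v,z))
print(ray('w2',287,231,.044))
for p in((.479,.1475,.072),(.477,.1457,.06),(.428,.2537,.116)):print(proj('w2',p))
cv2.imwrite('pics/c2.png',cv2.resize(im[180:290,240:480],None,fx=3.3,fy=3.3,interpolation=cv2.INTER_CUBIC))
E
```

```text
gold (380, 184, 75, 70) ((417.28851318359375, 217.14230346679688), 37.603694915771484)
416.9413146972656 218.29315185546875 68.8364028930664 73.76815795898438 [0.43109532 0.25115557 0.113     ]
red (263, 206, 49, 59) ((285.0, 235.0), 29.427976608276367)
200 0 0
205 0 0
208 280 296
212 272 301
240 265 309
250 274 302
255 278 291
260 278 289
264 280 287
267 0 0
208 [0.45590161 0.14493819 0.072     ]
212 [0.45950638 0.14564553 0.072     ]
264 [0.50867251 0.15529304 0.072     ]
266 [0.51065333 0.15568172 0.072     ]
[0.48463888 0.14990079 0.044     ]
[282.39474539 232.70829432]
[282.43512382 226.92313306]
[422.20816214 216.12046091]
```

View pics/c2.png

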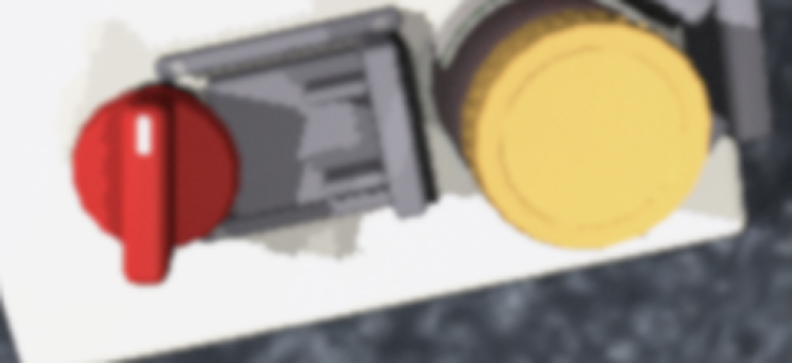

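The crop shows the bar's top face centred near full-image (284,238.5) and the lid's top face near (419.4,222.4). I'll check that they are 120 mm apart.

```bash
python3 - <<'E'
from h import *
k=ray('w2',284,238.5,.072);l=ray('w2',419.4,222,.116);d=(l-k)[:2];print(k,l,np.linalg.norm(d),np.degrees(np.arctan2(d[1],d[0]))-90)
r=ray('w2',419.4+35.5,222,.116);print(np.linalg.norm(r-l))
plan([k[0],k[1],.16],193.);plan([k[0],k[1],.07],193.)
E
```

```text
[0.48411792 0.15000452 0.072     ] [0.43299706 0.2529872  0.116     ] 0.11497292694683943 26.39991681207374
0.027761176609214407
shift [-0.0364 -0.0751  0.2002] turn [ 0.0001 -0.0001  0.001 ] yaw now -166.88 pos [0.4579 0.1824 0.2601] q [  7.9  15.6  82.    0.   82.4 -95.2] F [-0.2  0.9 -0.3] T [-0.03 -0.01 -0.01]
shift [-0.0365 -0.0751  0.3802] turn [ 0.0001 -0.0001  0.001 ] yaw now -166.88 pos [0.4579 0.1824 0.2601] q [  7.9  15.6  82.    0.   82.4 -95.2] F [-0.2  0.9 -0.3] T [-0.03 -0.01 -0.01]
```

>>> arm_command(commands=[-0.2,-0.036,-0.076,0.1,0,0,0,-0.2,-0.036,-0.076,0.15,0,0,0,-0.2,-0.036,-0.076,0.22,0,0,0,-0.2,-0.036,-0.076,0.25,0,0,0,-0.2,-0.036,-0.076,0.25,0,0,0,-0.2,-0.036,-0.076,0.25,0,0,0,-0.2,-0.036,-0.076,0.25,0,0,0])

```text
time_s: 2.17
position: [0.4853, 0.1493, 0.1367]
tool_rot: [[-0.974, -0.227, 0.003], [-0.227, 0.974, 0.0], [-0.003, -0.0, -1.0]]
ft_force: [1.2, -0.1, 0.0]
grip_width: 0.0512
gripper_force: 0.0
```

```bash
python3 - <<'E'
from h import *
im=grab('wrist','w3.png')
plan([.484,.149,.07],193)
for p in((.484,.149,.072),):print(proj('w3',p))
E
```

```text
shift [0.0032 0.0003 0.1337] turn [-0.0003  0.0017  0.0007] yaw now -166.92 pos [0.4854 0.1492 0.1368] q [  3.7  24.3  91.2   0.   64.2 -99.4] F [-0.9 -0.1  0.8] T [-0.04 -0.03  0.02]
[323.56050274 266.73818536]
```

View pics/w3.png

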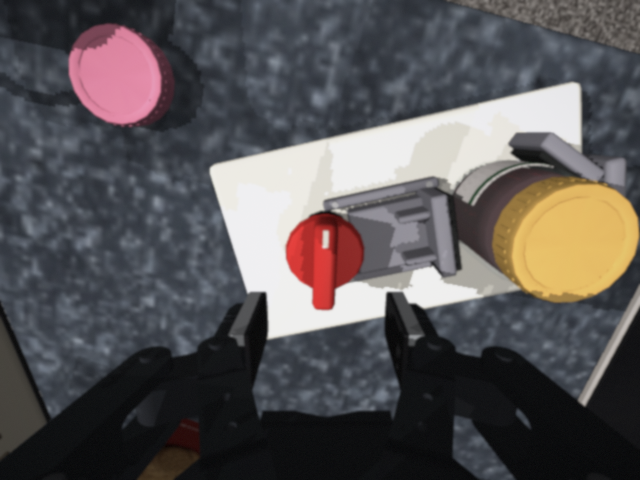

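The bar's top face is centred near (324.5,264) against a prediction of (323.6,266.7), so it agrees within about 1.5 mm. I'll descend and grip the bar.

>>> arm_command(commands=[-0.2,0.005,0.001,0.06,0,0,0,-0.2,0.005,0.001,0.1,0,0,0,-0.2,0.005,0.001,0.13,0,0,0,-0.2,0.005,0.001,0.13,0,0,0,-0.2,0.005,0.001,0.13,0,0,0,0.3,0.005,0.001,0.13,0,0,0,1,0.005,0.001,0.13,0,0,0,1,0.005,0.001,0.13,0,0,0,1,0.005,0.001,0.13,0,0,0,1,0.005,0.001,0.13,0,0,0,1,0.005,0.001,0.13,0,0,0,1,0.005,0.001,0.13,0,0,0], newtons=60)

```text
time_s: 3.22
position: [0.483, 0.1479, 0.0714]
tool_rot: [[-0.974, -0.226, 0.003], [-0.226, 0.974, -0.001], [-0.002, -0.002, -1.0]]
ft_force: [-0.5, -4.6, 8.4]
grip_width: 0.0128
gripper_force: 58.5
```

```bash
python3 - <<'E'
from h import *
plan([.484,.149,.07],126)
s=env.observe();print(s['grip_width'],s['gripper_force'],s['time_s'])
E
```

```text
shift [-0.0025  0.0017  0.0028] turn [-1.000e-04  1.400e-03  5.587e-01] yaw now -166.96 pos [0.483  0.1479 0.0714] q [  3.6  29.5  95.9  -0.1  54.4 -99.4] F [-0.5 -4.6  8.4] T [-0.79  0.22  0.11]
0.012847442420248741 58.467607498168945 3.2167
```

>>> arm_command(commands=[1,0,-0.002,-0.004,0,0,0,1,0,-0.002,-0.004,0,0,0.03,1,0,-0.002,-0.004,0,0,0.07,1,0,-0.002,-0.004,0,0,0.11,1,0,-0.002,-0.004,0,0,0.15,1,0,-0.002,-0.004,0,0,0.19,1,0,-0.002,-0.004,0,0,0.23,1,0,-0.002,-0.004,0,0,0.27,1,0,-0.002,-0.004,0,0,0.3,1,0,-0.002,-0.004,0,0,0.3,1,0,-0.002,-0.004,0,0,0.3])

```text
time_s: 4.13
position: [0.4829, 0.1496, 0.0717]
tool_rot: [[-0.92, 0.392, 0.001], [0.392, 0.92, 0.004], [0.0, 0.004, -1.0]]
ft_force: [5.5, 15.8, -13.2]
grip_width: 0.0126
gripper_force: 61.4
```

```bash
python3 - <<'E'
from h import *
plan([.484,.149,.07],126)
E
```

```text
shift [-0.0025 -0.0002  0.0033] turn [ 0.002  -0.0008  0.2578] yaw now 156.94 pos [0.4829 0.1496 0.0717] q [  3.7  29.5  95.9   0.3  54.5 -63.5] F [  5.5  15.8 -13.2] T [ 2.44 -0.81 -0.18]
```

>>> arm_command(commands=[1,0,0.002,0.002,0,0,0,1,0,0.002,0.002,0,0,0.04,1,0,0.002,0.002,0,0,0.08,1,0,0.002,0.002,0,0,0.12,1,0,0.002,0.002,0,0,0.16,1,0,0.002,0.002,0,0,0.2,1,0,0.002,0.002,0,0,0.23,1,0,0.002,0.002,0,0,0.23,1,0,0.002,0.002,0,0,0.23])

```text
time_s: 4.88
position: [0.4839, 0.1509, 0.0716]
tool_rot: [[-0.634, 0.773, 0.004], [0.773, 0.634, 0.005], [0.002, 0.006, -1.0]]
ft_force: [5.3, 18.3, -4.8]
grip_width: 0.0127
gripper_force: 62.5
```

```bash
python3 - <<'E'
from h import *
plan([.484,.149,.07],126)
E
```

```text
shift [-0.0031 -0.0023  0.0032] turn [ 0.0029 -0.0009  0.0278] yaw now 129.33 pos [0.4839 0.1509 0.0716] q [  3.8  29.6  95.7   0.3  54.4 -35.8] F [ 5.3 18.3 -4.8] T [ 2.89 -0.67 -0.21]
```

>>> arm_command(commands=[1,-0.001,0.002,0,0,0,0.02,1,-0.001,0.002,0,0,0,0.03,1,-0.001,0.002,0,0,0,0.04,1,-0.001,0.002,0,0,0,0.05,1,-0.001,0.002,0,0,0,0.05,1,-0.001,0.002,0,0,0,0.05])

```text
time_s: 5.38
position: [0.4843, 0.1512, 0.0716]
tool_rot: [[-0.55, 0.835, 0.002], [0.835, 0.55, 0.005], [0.003, 0.004, -1.0]]
ft_force: [1.7, 18.0, -2.1]
grip_width: 0.0127
gripper_force: 62.9
```

```bash
python3 - <<'E'
from h import *
plan([.484,.149,.07],126)
E
```

```text
shift [-0.0034 -0.0029  0.0031] turn [ 0.0021 -0.0014 -0.0217] yaw now 123.4 pos [0.4843 0.1512 0.0716] q [  3.8  29.7  95.6   0.3  54.6 -29.8] F [ 1.7 18.  -2.1] T [ 2.88 -0.25  0.08]
```

>>> arm_command(commands=[1,0,0,0,0,0,0.015,1,0,0,0,0,0,0.03,1,0,0,0,0,0,0.04,1,0,0,0,0,0,0.04,1,0,0,0,0,0,0.04])

```text
time_s: 5.8
position: [0.4845, 0.1513, 0.0716]
tool_rot: [[-0.479, 0.878, 0.003], [0.878, 0.479, 0.005], [0.003, 0.005, -1.0]]
ft_force: [3.9, 18.5, -2.8]
grip_width: 0.0126
gripper_force: 62.8
```

```bash
python3 - <<'E'
from h import *
plan([.484,.149,.07],126);print(env.observe()['joint_efforts'])
E
```

```text
shift [-0.0036 -0.0031  0.0032] turn [ 0.0023 -0.0014 -0.0617] yaw now 118.6 pos [0.4845 0.1513 0.0716] q [  3.8  29.7  95.6   0.3  54.6 -25. ] F [ 3.9 18.5 -2.8] T [ 3.05 -0.34  0.19]
[ -8.68713409 -45.95010281 -14.14222777  -3.60228918   0.91469619
   0.20926275]
```

```bash
python3 - <<'E'
from h import *
im=grab('wrist','w4.png')
cv2.imwrite('pics/c4.png',cv2.resize(cv2.imread('pics/w4.png')[130:430,200:600],None,fx=2,fy=2))
E
```

```text
(no output)
```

View pics/c4.png

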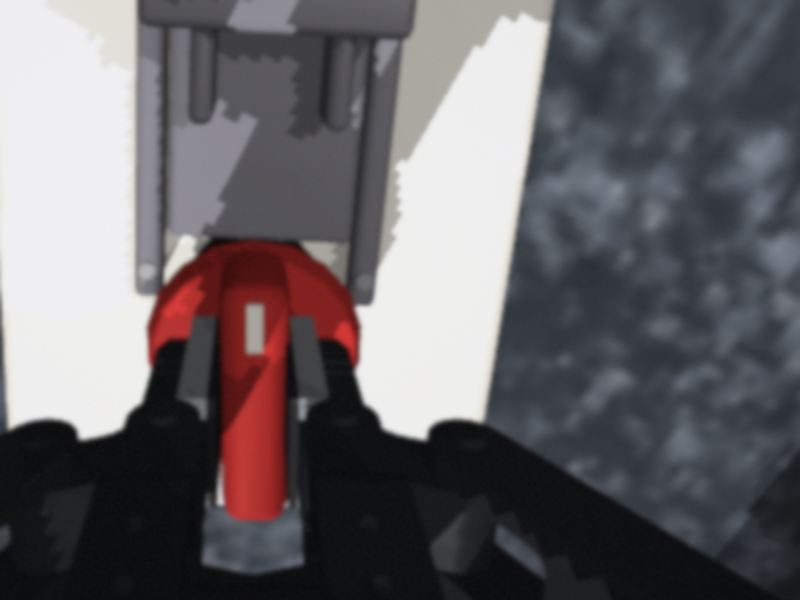

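The bar is still aligned between the pads, so it has followed the fingers without slipping, and the end stop has not been reached yet. I'll continue.

>>> arm_command(commands=[1,0,0.002,0,0,0,0.015,1,0,0.002,0,0,0,0.03,1,0,0.002,0,0,0,0.04,1,0,0.002,0,0,0,0.04,1,0,0.002,0,0,0,0.04])

```text
time_s: 6.27
position: [0.4848, 0.1515, 0.0716]
tool_rot: [[-0.406, 0.914, 0.001], [0.914, 0.406, 0.004], [0.003, 0.003, -1.0]]
ft_force: [0.8, 16.8, -0.9]
grip_width: 0.0128
gripper_force: 65.7
```

```bash
python3 - <<'E'
from h import *
plan([.484,.149,.07],112.8);print(env.observe()['joint_efforts'])
E
```

```text
shift [-0.0039 -0.0035  0.0032] turn [ 0.0013 -0.0014  0.0096] yaw now 113.95 pos [0.4848 0.1515 0.0716] q [  3.9  29.7  95.5   0.3  54.7 -20.2] F [ 0.8 16.8 -0.9] T [2.66 0.01 1.18]
[ -9.00854498 -44.96381879 -15.03438592  -2.60675713   0.27608338
   1.22123748]
```

>>> arm_command(commands=[1,0,0,0,0,0,0.01,1,0,0,0,0,0,0.015,1,0,0,0,0,0,0.015])

```text
time_s: 6.52
position: [0.4848, 0.1515, 0.0716]
tool_rot: [[-0.378, 0.926, 0.001], [0.926, 0.378, 0.003], [0.003, 0.003, -1.0]]
ft_force: [-0.1, 15.9, -0.3]
grip_width: 0.0125
gripper_force: 76.8
```

```bash
python3 - <<'E'
from h import *
plan([.484,.149,.07],112.8);print(env.observe()['joint_efforts'][5])
E
```

```text
shift [-0.004  -0.0034  0.0033] turn [ 0.0012 -0.0012 -0.0049] yaw now 112.21 pos [0.4848 0.1515 0.0716] q [  3.9  29.7  95.5   0.2  54.7 -18.5] F [-0.1 15.9 -0.3] T [2.72 0.04 1.81]
1.974399983882904
```

End stop reached: 2 N m with no further motion. I'll relieve the torque, release, lift, and go above the lid.

>>> arm_command(commands=[1,0,0,0,0,0,-0.015,0.6,0,0,0,0,0,-0.015,0.3,0,0,0,0,0,-0.015,0.3,0,0,0,0,0,-0.015,0.3,0,0,-0.06,0,0,0,0.3,0,0,-0.13,0,0,0,-0.3,0,0,-0.2,0,0,0,-1,0.05,-0.01,-0.26,0,0,0,-1,0.12,-0.02,-0.26,0,0,0,-1,0.19,-0.02,-0.26,0,0,0,-1,0.227,-0.02,-0.26,0,0,0,-1,0.227,-0.02,-0.26,0,0,0])

```text
time_s: 7.52
position: [0.4314, 0.2529, 0.2015]
tool_rot: [[-0.378, 0.926, 0.0], [0.926, 0.378, 0.001], [0.001, 0.0, -1.0]]
ft_force: [1.3, 0.1, -0.0]
grip_width: 0.0854
gripper_force: 0.0
```

>>> arm_command(commands=[-1,0,0,0,0,0,0,-1,0,0,0,0,0,0,-1,0,0,0,0,0,0,-1,0,0,0,0,0,0])

```text
time_s: 7.85
position: [0.4334, 0.2497, 0.201]
tool_rot: [[-0.373, 0.928, -0.0], [0.928, 0.373, -0.0], [-0.0, -0.0, -1.0]]
ft_force: [0.4, 0.2, 0.2]
grip_width: 0.0852
gripper_force: 0.0
```

```bash
python3 - <<'E'
from h import *
im=grab('wrist','w5.png');grab('top','t5.png')
plan([.433,.253,.107],113);print(env.observe()['grip_width'])
im=cv2.imread('pics/w5.png');h=cv2.cvtColor(im,cv2.COLOR_BGR2HSV)
g=cv2.inRange(h,(15,120,120),(32,255,255))
c=max(cv2.findContours(g,0,1)[0],key=cv2.contourArea);print(cv2.boundingRect(c),cv2.fitEllipse(c))
print(proj('w5',[.433,.253,.116]))
E
```

```text
shift [0.0058 0.0016 0.188 ] turn [-0.0001  0.     -0.0088] yaw now 111.95 pos [0.4333 0.25   0.201 ] q [16.4 19.4 86.9 -0.  73.7 -5.6] F [-0.3 -1.  -0.4] T [0.05 0.03 0.01]
0.08541565130196468
(288, 199, 88, 84) ((331.2940368652344, 240.37489318847656), (83.83305358886719, 87.05792236328125), 91.07715606689453)
[327.51734691 254.13225295]
```

View pics/w5.png

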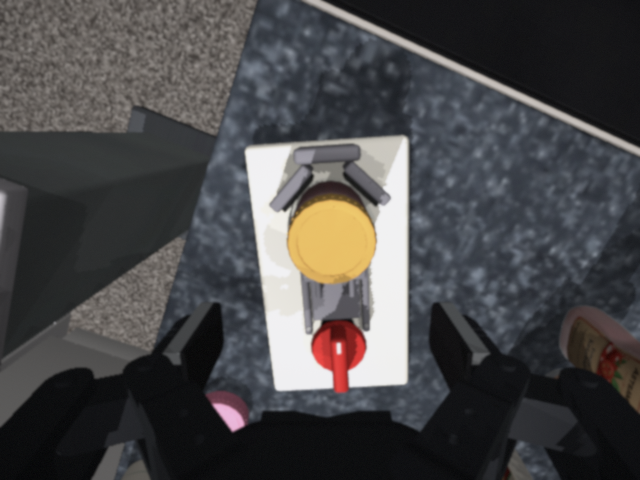

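The wrist view shows the clamp closed on the jar, the lid's top centred near (332,240.5) and the knob bar along the board's axis near (340,368). Board corners are at (247,146), (408,136), (408,383) and (274,391).

```bash
python3 - <<'E'
from h import *
c=[ray('w5',u,v,.018) for u,v in((247,146),(408,136),(408,383),(274,391))]
for a,b in((0,1),(1,2),(2,3),(3,0)):
    d=c[b]-c[a];print(np.linalg.norm(d).round(4),np.degrees(np.arctan2(d[1],d[0])).round(1))
m=sum(c)/4;print('board',m)
k=ray('w5',340.5,366,.072);print('knob end px row', [ray('w5',340.5,v,.072).round(4) for v in(340,392)])
for z in(.107,.116):
    l=ray('w5',332,240.5,z);print(z,l, np.linalg.norm((l-[.4848,.1515,0])[:2]),np.degrees(np.arctan2(*(l-[.4848,.1515,0])[[1,0]])))
for y in(24,25,26,27):
    t=np.radians(y+90);print(y,.4848+.12*np.cos(t),.1515+.12*np.sin(t))
print(proj('w5',[.4848,.1515,.072]))
# optimise: silhouette ends of rim circle at guess
for p in([.429,.259],[.431,.257],[.432,.2585]):
    th=np.linspace(0,6.28,100);P=np.array([proj('w5',[p[0]+.03*np.cos(t),p[1]+.03*np.sin(t),z]) for t in th for z in(.1,.113)]);print(p,P.min(0),P.max(0))
E
```

```text
0.1352 25.3
0.2464 -64.2
0.1399 -154.0
0.2481 114.7
board [0.46096782 0.20268005 0.018     ]
knob end px row [array([0.4767, 0.1737, 0.072 ]), array([0.4964, 0.1263, 0.072 ])]
0.107 [0.43340213 0.25984671 0.107     ] 0.11991976548360166 115.37888020304656
0.116 [0.43223463 0.26232953 0.116     ] 0.12266337651074508 115.37453041717094
24 0.435991602830904 0.2611254549171121
25 0.4340858085911161 0.260256934444398
26 0.4321954623853107 0.25935528555590004
27 0.43032114003125443 0.2584207829026042
[339.30211774 364.60499111]
[0.429, 0.259] [277.50439506 191.21299357] [372.83163767 285.7516189 ]
[0.431, 0.257] [279.42836565 195.25245881] [374.43278134 289.39307054]
[0.432, 0.2585] [281.72546042 193.67354826] [376.86013373 287.9700597 ]
```

>>> arm_command(commands=[-1,0.019,0.008,0.03,0,0,0,-1,0.019,0.008,0.08,0,0,0,-1,0.019,0.008,0.13,0,0,0,-1,0.019,0.008,0.17,0,0,0,-1,0.019,0.008,0.2,0,0,0,-1,0.019,0.008,0.2,0,0,0,-1,0.019,0.008,0.2,0,0,0,-1,0.019,0.008,0.2,0,0,0], newtons=40)

```text
time_s: 8.62
position: [0.4338, 0.2609, 0.102]
tool_rot: [[-0.375, 0.927, 0.001], [0.927, 0.375, 0.0], [-0.0, 0.002, -1.0]]
ft_force: [-0.2, -0.6, 0.2]
grip_width: 0.0858
gripper_force: 0.0
```

>>> arm_command(commands=[0,0,0,0,0,0,0,1,0,0,0,0,0,0,1,0,0,0,0,0,0,1,0,0,0,0,0,0,1,0,0,0,0,0,0], newtons=40)

```text
time_s: 9.03
position: [0.4333, 0.261, 0.1022]
tool_rot: [[-0.375, 0.927, 0.001], [0.927, 0.375, 0.0], [-0.0, 0.001, -1.0]]
ft_force: [-2.9, -0.6, 6.7]
grip_width: 0.0585
gripper_force: 41.8
```

```bash
python3 - <<'E'
from h import *
grab('wrist','w6.png')
plan([.4332,.2602,.101],178);s=env.observe();print(s['grip_width'],s['gripper_force'],s['time_s'])
E
```

```text
shift [-0.0014 -0.0007  0.0024] turn [ 5.000e-04  5.000e-04 -5.497e-01] yaw now 112.03 pos [0.4333 0.261  0.1022] q [17.6 26.9 93.9 -0.  59.1 -4.4] F [-2.  -0.2  6.7] T [-0.15  0.25 -0.02]
0.058312842616205805 41.82090103626251 9.0833
```

View pics/w6.png

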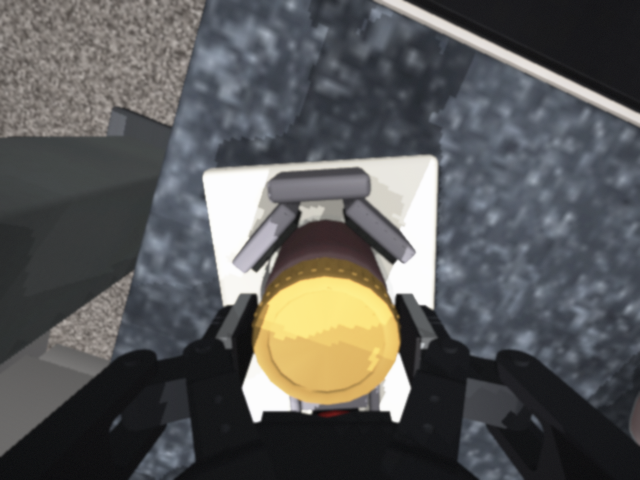

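The lid is held symmetrically between the pads (lid centre near (326,340), opening 58.3 mm, small forces). I'll raise the grip and unscrew.

>>> arm_command(commands=[1,0,0,0,0,0,0,1,0,0,0,0,0,0,1,0,0,0,0,0,-0.03,1,0,0,0,0,0,-0.06,1,0,0,0,0,0,-0.1,1,0,0,0,0,0,-0.14,1,0,0,0,0,0,-0.18,1,0,0,0,0,0,-0.22,1,0,0,0,0,0,-0.26,1,0,0,0,0,0,-0.3,1,0,0,0,0,0,-0.3,1,0,0,0,0,0,-0.3], newtons=70)

```text
time_s: 10.08
position: [0.4323, 0.2609, 0.1024]
tool_rot: [[-0.849, 0.529, -0.0], [0.529, 0.849, -0.0], [0.0, -0.0, -1.0]]
ft_force: [-6.5, -2.6, 12.3]
grip_width: 0.0576
gripper_force: 73.2
```

```bash
python3 - <<'E'
from h import *
grab('wrist','w7.png')
plan([.4333,.261,.1022],178);s=env.observe();print(s['grip_width'],s['gripper_force'],s['time_s'])
E
```

```text
shift [-0.0015  0.0012  0.0005] turn [-2.000e-04 -1.000e-04 -2.494e-01] yaw now 148.07 pos [0.4324 0.2609 0.1024] q [ 17.7  26.9  94.   -0.   59.2 -40.4] F [-7.  -3.  13.8] T [-0.37  1.11  0.11]
0.0579272351224487 73.2270884513855 10.1333
```

>>> arm_command(commands=[1,0,-0.001,-0.002,0,0,-0.04,1,0,-0.001,-0.002,0,0,-0.08,1,0,-0.001,-0.002,0,0,-0.12,1,0,-0.001,-0.002,0,0,-0.16,1,0,-0.001,-0.002,0,0,-0.2,1,0,-0.001,-0.002,0,0,-0.23,1,0,-0.001,-0.002,0,0,-0.25,1,0,-0.001,-0.002,0,0,-0.25,1,0,-0.001,-0.002,0,0,-0.25])

```text
time_s: 10.88
position: [0.4308, 0.2595, 0.1026]
tool_rot: [[-0.999, 0.034, -0.004], [0.034, 0.999, -0.003], [0.004, -0.003, -1.0]]
ft_force: [-9.3, -7.8, 10.6]
grip_width: 0.0577
gripper_force: 74.8
```

```bash
python3 - <<'E'
from h import *
plan([.4333,.261,.1022],178);s=env.observe();print(s['grip_width'],s['gripper_force'],s['time_s'])
grab('wrist','w8.png');grab('top','t8.png');grab('scene','s8.png')
f=cv2.imread
a=f('pics/w8.png')[150:450,150:500]; b=f('pics/s8.png')[150:270,200:340]
cv2.imwrite('pics/c8.png',np.hstack([a,cv2.resize(b,(350,300))]))
E
```

```text
shift [-0.005   0.0032  0.0007] turn [-0.0014 -0.0021  0.0006] yaw now 178.07 pos [0.4308 0.2595 0.1026] q [ 17.6  26.8  94.1  -0.1  59.4 -70.4] F [-9.3 -7.8 10.6] T [-1.23  1.52  0.01]
0.057719762265302295 74.75102165713906 10.8833
```

View pics/c8.png

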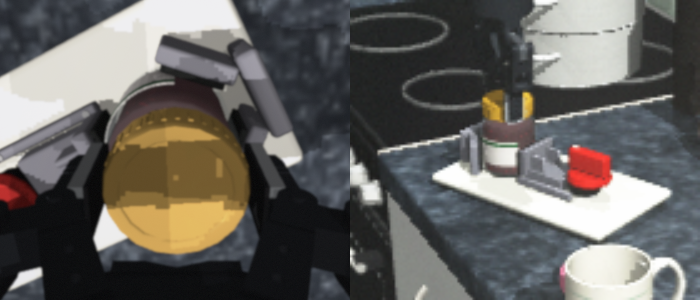

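The jar's label is still where it was in the scene view and the clamp is closed. The lid has turned 66° with the gripper and the torque is near zero. I'll relax the side load and try a small lift.

>>> arm_command(commands=[1,0.002,-0.002,0,0,0,0,1,0.002,-0.002,-0.002,0,0,0,1,0.002,-0.002,-0.004,0,0,0,1,0.002,-0.002,-0.006,0,0,0,1,0.002,-0.002,-0.008,0,0,0,1,0.002,-0.002,-0.008,0,0,0])

```text
time_s: 11.53
position: [0.4309, 0.259, 0.1058]
tool_rot: [[-0.999, 0.034, -0.003], [0.034, 0.999, -0.002], [0.003, -0.002, -1.0]]
ft_force: [-4.0, -3.9, -0.1]
grip_width: 0.0579
gripper_force: 75.9
```

Nothing resists, so the lid is free. I'll lift it slowly straight up.

>>> arm_command(commands=[1,0,0,-0.01,0,0,0,1,0,0,-0.02,0,0,0,1,0,0,-0.03,0,0,0,1,0,0,-0.04,0,0,0,1,0,0,-0.05,0,0,0,1,0,0,-0.06,0,0,0,1,0,0,-0.07,0,0,0,1,0,0,-0.08,0,0,0,1,0,0,-0.09,0,0,0,1,0,0,-0.092,0,0,0,1,0,0,-0.092,0,0,0,1,0,0,-0.092,0,0,0])

```text
time_s: 12.53
position: [0.4318, 0.2595, 0.1519]
tool_rot: [[-0.999, 0.035, -0.0], [0.035, 0.999, -0.0], [0.0, -0.0, -1.0]]
ft_force: [-0.2, -0.4, -0.3]
grip_width: 0.0582
gripper_force: 75.9
```

```bash
python3 - <<'E'
from h import *
plan([.432,.2595,.152],178);s=env.observe();print(s['grip_width'],s['gripper_force'],s['time_s'])
grab('wrist','w9.png');grab('scene','s9.png')
f=cv2.imread
a=f('pics/w9.png')[150:450,150:500]; b=f('pics/s9.png')[150:270,200:340];c=f('pics/scene1.png')[150:270,200:340]
d=np.hstack([cv2.resize(c,(350,300)),cv2.resize(b,(350,300))])
cv2.imwrite('pics/c9.png',np.vstack([d,np.hstack([a,a*0])])[:600])
E
```

```text
shift [-0.0005 -0.     -0.0001] turn [-0.     -0.0001  0.0001] yaw now 178.02 pos [0.4318 0.2595 0.1519] q [ 17.5  22.9  90.6  -0.   66.5 -70.5] F [-0.2 -0.4 -0.3] T [ 0.01 -0.02 -0.02]
0.05818302352693971 75.93768954277039 12.5333
```

View pics/c9.png

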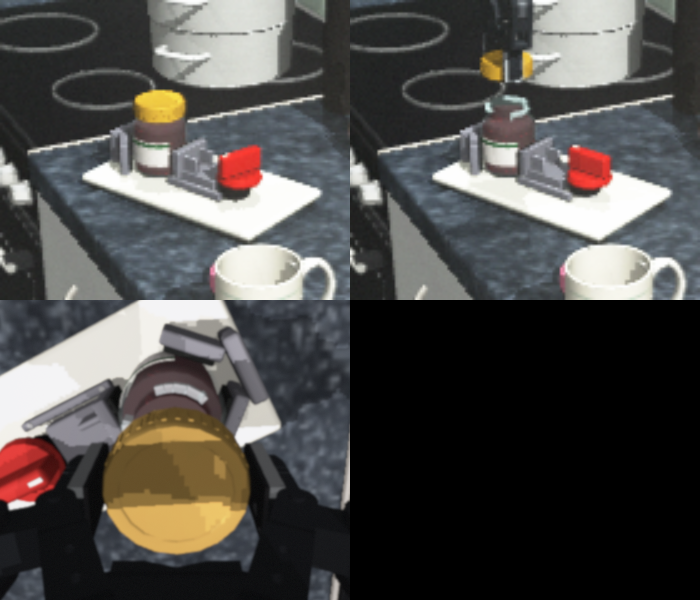

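The lid is held level about 3.5 cm above the mouth. The jar is upright in the closed clamp with its label where it was, and the mug is untouched.

```bash
python3 -c "
from h import *
print(env.close_job())"
```

```text
the job is handed in; nothing more can be done
None
```

The job is handed in: the clamp knob was turned to its end stop and the gold lid unscrewed 66°, and the lid is now held level about 3.5 cm above the mouth of the jar, which stayed upright without turning.

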